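# Square up the template blanks and weight them down

## Robot

A 6-joint arm with a two-finger parallel gripper is mounted at the origin on the work surface. World frame = base frame: x ahead of the robot, y to its left, z up, the work surface at z = 0. Lengths are in mm, angles in rad, forces in N, time in s.
With the tool pointing down it reaches from about 350 to 775 mm from the base axis. Payload 7.3 kg.
Tool frame: the origin (TCP) lies on the centre line of the jaws, within the pads' length; the fingertips stand 14 mm ahead of it and the grasp point (between the pads) lies 5 mm behind it; z points along the fingers, y is the line along which they close (so a half turn about z gives the same grasp; the last joint's range is limited). The gripper opens to 92 mm and grips with 3 to 60 N. Pads are 19 mm wide; open, the fingers measure 130 mm over their backs; the gripper's body (75 mm by 190 mm) begins 47 mm behind the grasp point.
Start: joints at [1.135, 0.342, 1.524, -0, 1.275, -0.146], TCP at [150.009, 503.131, 240.741] pointing down, gripper open.
Joint ranges: [-2.53, 2.53], [-0.77, 2.02], [0.04, 2.7], [-1, 4.14], [0.28, 2.66], [-3.11, 3.11]. Speed limits (rad/s): [2.57, 2.57, 3.14, 3.14, 3.14, 3.14].

## Interface

Orientations are given as [roll, pitch, yaw] about the fixed x, y, z axes, in that order (R = Rz(yaw) Ry(pitch) Rx(roll)).
In Python, from plant import get_obs, capture, bot, spot_in, trace, pinpoint gives the robot as it stands.
- The arm moves only by the tool play_rows, never from a script. Its argument "rows" is a list of rows, each a list of 2 entries, a list of its own where there are three numbers: the shift along the world's x, y, z in units of 3 cm (1.0 is 3 cm), then the turn, a rotation vector about the world's x, y, z in units of 8 degrees (1.0 is 8 degrees). A call has 1 to 12 rows; each row shifts and turns the commanded pose from where the row before left it; what a row does not reach is not made up. A row lasts 1/8 s, in which the tool goes at most 62.5 mm and 10.7 degrees, less where a joint would pass 70% of its speed; a pose out of reach is approached as far as the arm can. A call with a number of a shift or a turn outside -1 to 1 is refused whole. A call with a gripper value outside its range is refused whole. "hand" is the opening, from -1 (shut) to 1 (fully open), set as the call begins (left out, the last holds). The fingers move at their own pace and stop on an object; the grip force is fixed at half the most. Time passes only in rows, so rows that do not move let the fingers close. It gives the time, the measured TCP pose, the force, the opening and the grip force at its end, in the units of the state.
- get_obs(): the state, without advancing time (a new reading comes with each control period).
- capture(name): name is "side" or "top"; returns a dict with "frame" (420x560x3 uint8, red, green, blue), "fov_y" (degrees; the focal length in pixels is half the picture's height over the tangent of half this angle, whatever the lens; pixels are square), "cx", "cy" (the principal point, pixels), "rvec" (rotation vector, rad) and "tvec" (3), from world to camera coordinates, as OpenCV has them. Camera axes: x right, y down, z forward; pixel columns grow to the right and rows downward; lengths in mm; the calibration is good to about 2 mm. A picture is of the moment at which its call begins. There is no depth.
- bot.close_job(): hands the job in; it is judged then, once.
Trained networks look in the newest picture that a camera, given by its name, has taken for a name from the list of things; names that differ only in an ending like _2 or _b are one class to them, and where a whole thing is asked for, a point or a joint stands for the part that bears it (a point fixed in the world has none). Each returns a list of dicts, best first, with "p" (0 to 1); they miss things now and then, are a little off and sometimes report something else, mostly with a low value. They report only what shows in the picture. A call takes as long as a camera call. They do not tell look-alikes from the thing itself.
- spot_in(query, camera): "at" ([row, column] in pixels, amid what is visible of it).
- trace(query, camera): "mask" (420x560 bool, what is visible of it) and "at" ([row, column] in pixels, amid what is visible of it).
- pinpoint(query, camera): "at" ([row, column] in pixels: a listed point, or the origin of a listed thing).
The state is a dict: "time": time; "joint_positions": joint angles; "dq": joint speeds; "tau": joint torques, N m; "tool_pos": TCP position; "tcp_rot": TCP orientation; "contact_force": force on the tool from outside, world axes, zero at the start; "moment": the same for the moment, N m; "grip_width": finger opening in mm; "finger_force": force on a finger pad.
Only numpy, scipy, OpenCV 4.12 (cv2) and the standard library are available. Lean on these libraries where they do the work, as an engineer would, in place of code of your own. Each camera call takes 0.05 s, during which the arm holds its last target. There are 200 camera calls.

## Task

Tap the untidy stack of four wooden template blanks into the corner of the squaring board until every blank is flush against both fences. Then fetch the pattern weight from under the wire riser and set it down gently, upright, on the middle of the squared stack. Leave everything else on the table where it is.

Things in the scene. Friction and masses are not known exactly. Their poses are not given: they have to be found in the camera images.
- board: squaring board, fixed, white laminate base with brown wooden fences: base 150 x 130 mm (x, y), 8 mm thick, with two straight fences 10 mm thick that rise 20 mm above the base, one along its whole far (+x) edge and one along its left (+y) edge; open on its -x and -y sides. Origin: centre of its underside, on the table
- corner (a point): inner corner of the squaring board, on the top face of the base (8 mm above the table) where the two fence faces meet; 65 mm in x and 55 mm in y from the board's centre. The board's axes: the fence faces are its planes x = 0 and y = 0, and the free area lies at negative x and negative y. The stack's home is a rectangle with one corner here
- plate1: pale birch template blank, a loose plain plate 90 x 60 x 6 mm (x, y, z), 24 g; number 1 of 4 counted from the bottom of the stack. Origin: centre of its underside. Its 90 mm length lies roughly along the board's x; squared up its centre is 45 mm in x and 30 mm in y from the corner
- plate2: pale birch template blank, a loose plain plate 90 x 60 x 6 mm (x, y, z), 24 g; number 2 of 4 counted from the bottom of the stack. Origin: centre of its underside. Its 90 mm length lies roughly along the board's x; squared up its centre is 45 mm in x and 30 mm in y from the corner
- plate3: pale birch template blank, a loose plain plate 90 x 60 x 6 mm (x, y, z), 24 g; number 3 of 4 counted from the bottom of the stack. Origin: centre of its underside. Its 90 mm length lies roughly along the board's x; squared up its centre is 45 mm in x and 30 mm in y from the corner
- plate4: pale birch template blank, a loose plain plate 90 x 60 x 6 mm (x, y, z), 24 g; number 4 of 4 counted from the bottom of the stack. Origin: centre of its underside. Its 90 mm length lies roughly along the board's x; squared up its centre is 45 mm in x and 30 mm in y from the corner
- riser: wire riser shelf, fixed, chrome: 220 mm wide (y), 180 mm deep (x), wires 5 mm thick at 200 mm above the table on four 8 mm corner legs; open all round below; two thread spools stand (fixed) at the back corners of its top. The legs stand at its corners. Origin: on the table below its centre; its front edge is at x = -90 mm
- weight: pattern weight, loose, 0.28 kg: dark steel slab 60 x 44 x 12 mm (x, y, z) with an upright maple grip on its middle, 36 mm along x, 14 mm thick in y, from 12 to 44 mm above its underside. Stands on the table under the front part of the riser, its grip roughly pointing out of the riser's front. Origin: centre of its underside
- bowl: bystander: glass bead bowl, 72 mm across, 38 mm high; origin at the centre of its underside
- egg: bystander: maple darning egg standing on its flat foot, 54 mm across, 63 mm high; origin at the centre of its underside
- spool: bystander: thread spool standing upright, 36 mm across, 38 mm high; origin at the centre of its underside
- gauge: bystander: chrome sewing gauge bar, 18 x 160 x 5 mm with a 10 mm high slider; origin at the centre of its underside
Mind the look-alikes: they are no part of the job. What is meant by the weight is not green, orange or purple, and is the smaller of those in its own colour.

How it is judged:
By the outcome, as a careful person would: the job done as asked, in the order asked, and still so for the second after the job is handed in, with the robot touching nothing.
It also fails if it takes over 72 s, if anything falls off the work surface, if the arm or the gripper's body presses on something with over 40 N, if the wrist force passes 120 N, or if a joint passes its speed limit or range.

## Working session

There is one attempt and no reset: what is moved stays moved. The work goes in short steps, Python scripts to look and compute and a tool call to move; the robot and the scene stay as the last step left them, time stands still between calls to the robot, and variables do not carry over. Pictures are saved under pics/ and viewed, at most 10 in all, crops included, and the job is handed in when it is done.

Besides the shell and the picture viewer there is one more tool, called after "Request:" as name([rows], argument=value, ...), one row to a line, values as JSON. play_rows: Moves the arm, as the interface text tells. Shifts and turns lie within -1 to 1; 1 stands for 3 cm of shift or 8 degrees of turn. Its arguments: {"type":"object","properties":{"rows":{"type":"array"},"hand":{"type":"number"}},"required":["rows"]}

```bash
mkdir -p pics; cat > h.py <<'E'
import numpy as np, cv2
from plant import get_obs, capture, bot, spot_in, trace, pinpoint
def cam(c):
    f=c["frame"].shape[0]/2/np.tan(np.radians(c["fov_y"])/2)
    K=np.array([[f,0,c["cx"]],[0,f,c["cy"]],[0,0,1.]])
    return K,cv2.Rodrigues(np.array(c["rvec"],float))[0],np.array(c["tvec"],float).reshape(3)
def ray(c,at,z):
    K,R,t=cam(c); d=R.T@np.linalg.inv(K)@np.array([at[1],at[0],1.]); o=-R.T@t
    return o+d*(z-o[2])/d[2]
def proj(c,P):
    K,R,t=cam(c); q=(np.atleast_2d(P)@R.T+t)@K.T; return q[:,:2]/q[:,2:]
def save(n,im): cv2.imwrite("pics/"+n,cv2.cvtColor(im,cv2.COLOR_RGB2BGR))
E
python3 - <<'E'
from h import *
np.set_printoptions(precision=1,suppress=True)
o=get_obs();print(o["tool_pos"],o["tcp_rot"],o["grip_width"],o["time"])
for n in("top","side"):
    c=capture(n); save(n+"0.png",c["frame"]); K,R,t=cam(c); print(n,"cam at",-R.T@t,"f",K[0,0])
    for q in["board","corner","plate1","plate4","riser","weight","bowl","egg","spool","gauge"]:
        r=pinpoint(q,n)
        print(q,[(np.round(d["at"]).tolist(),round(d["p"],2),ray(c,d["at"],8 if q=="corner" else 0)[:2].round(0).tolist()) for d in r[:4]])
E
```

```text
[149.8 502.8 240.1] [-3.1 -0.   2.9] 91.95867743486153 0.0
top cam at [ 361.2  -67.7 1053.7] f 413.54065351363573
board [([210.0, 165.0], 0.87, [629.0, 203.0])]
corner [([184.0, 145.0], 0.91, [703.0, 249.0])]
plate1 [([208.0, 165.0], 0.98, [636.0, 203.0]), ([209.0, 167.0], 0.45, [633.0, 198.0]), ([211.0, 164.0], 0.41, [627.0, 208.0]), ([187.0, 147.0], 0.26, [698.0, 249.0])]
plate4 [([208.0, 165.0], 0.98, [636.0, 203.0]), ([209.0, 167.0], 0.45, [633.0, 198.0]), ([211.0, 164.0], 0.41, [627.0, 208.0]), ([187.0, 147.0], 0.26, [698.0, 249.0])]
riser []
weight [([215.0, 326.0], 0.87, [569.0, -212.0]), ([253.0, 379.0], 0.77, [456.0, -333.0]), ([298.0, 367.0], 0.73, [349.0, -284.0]), ([199.0, 394.0], 0.7, [591.0, -396.0])]
bowl []
egg [([269.0, 260.0], 0.53, [451.0, -27.0])]
spool [([175.0, 237.0], 0.77, [705.0, 8.0])]
gauge [([144.0, 240.0], 0.92, [791.0, -7.0])]
side cam at [330.5 413.5 671.4] f 380.75229141483106
board []
corner [([325.0, 139.0], 0.61, [705.0, 248.0])]
plate1 [([315.0, 190.0], 0.93, [632.0, 190.0]), ([319.0, 183.0], 0.52, [641.0, 202.0])]
plate4 [([315.0, 190.0], 0.93, [632.0, 190.0]), ([319.0, 183.0], 0.52, [641.0, 202.0])]
riser []
weight [([196.0, 400.0], 0.96, [344.0, -281.0]), ([248.0, 387.0], 0.69, [332.0, -116.0]), ([167.0, 361.0], 0.66, [459.0, -342.0]), ([185.0, 301.0], 0.63, [577.0, -220.0])]
bowl [([250.0, 249.0], 0.84, [601.0, 11.0])]
egg [([264.0, 321.0], 0.87, [448.0, -20.0])]
spool [([232.0, 208.0], 0.82, [708.0, 3.0])]
gauge [([219.0, 181.0], 0.57, [786.0, -2.0])]
```

View pics/top0.png

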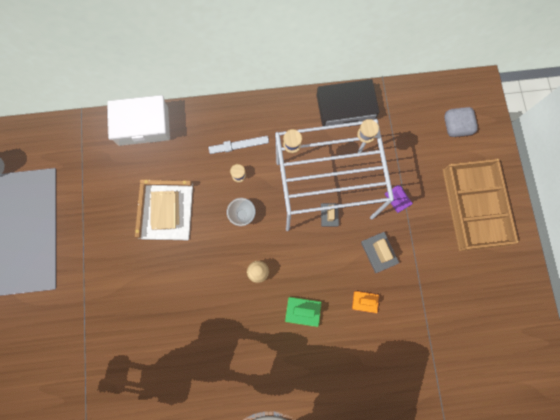

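View pics/side0.png

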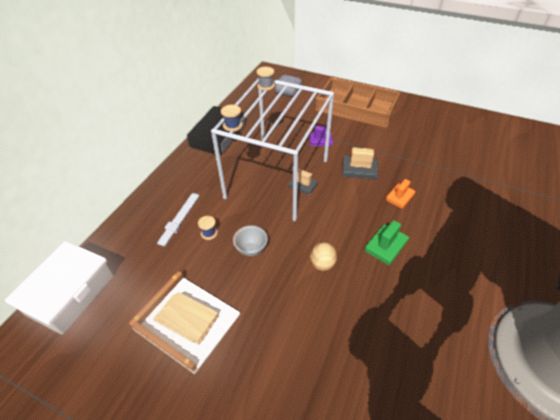

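The top view shows the board with its stack at (col 165, row 210) and the fence corner at its upper left. The riser is at (335,165). Weight candidates in the top view, as (col,row):
- Dark small: (330,215), under the riser's front.
- Dark large: (380,252).
- Green: (303,311).
- Orange: (367,301).
- Purple: (399,198).

The dark small one fits: it isn't green, orange or purple, it's the smaller dark one, and it's under the riser. I'll confirm this in a crop.

```bash
python3 - <<'E'
from h import *
np.set_printoptions(precision=1,suppress=True)
T=capture("top");S=capture("side")
def cr(im,c0,r0,w,h): return cv2.resize(im[r0:r0+h,c0:c0+w],(400,300),interpolation=cv2.INTER_CUBIC)
save("crop1.png",np.vstack([np.hstack([cr(T["frame"],120,165,100,75),cr(S["frame"],120,262,130,98)]),np.hstack([cr(T["frame"],270,155,130,98),cr(S["frame"],260,140,120,90)])]))
for q,n,c in[("weight","top",T),("weight","side",S),("plate4","top",T),("board","top",T),("board","side",S),("riser","top",T),("gauge","top",T)]:
    for d in trace(q,n)[:5]:
        m=d["mask"].astype(np.uint8); r=cv2.minAreaRect(np.argwhere(m)[:,::-1].astype(np.float32))
        print(q,n,round(d["p"],2),np.round(d["at"]),m.sum(),cv2.boxPoints(r).round(1).tolist())
E
```

```text
weight top 0.9 [216. 326.] 353 [[321.0, 203.0], [338.0, 203.0], [338.0, 226.0], [321.0, 226.0]]
weight top 0.84 [309. 305.] 812 [[284.0, 320.6000061035156], [288.29998779296875, 296.29998779296875], [321.3999938964844, 302.1000061035156], [317.1000061035156, 326.5]]
weight top 0.8 [199. 398.] 312 [[384.8999938964844, 193.39999389648438], [399.0, 184.0], [411.5, 202.6999969482422], [397.3999938964844, 212.10000610351562]]
weight top 0.8 [302. 366.] 450 [[351.29998779296875, 310.0], [354.0, 291.29998779296875], [378.70001220703125, 294.79998779296875], [376.1000061035156, 313.6000061035156]]
weight top 0.57 [252. 383.] 866 [[360.20001220703125, 242.39999389648438], [383.0, 231.0], [398.79998779296875, 262.6000061035156], [376.0, 274.0]]
weight side 0.96 [245. 387.] 1071 [[362.79998779296875, 249.60000610351562], [388.20001220703125, 215.6999969482422], [412.1000061035156, 233.60000610351562], [386.6000061035156, 267.5]]
weight side 0.8 [195. 400.] 439 [[384.5, 197.5], [404.0, 178.0], [417.0, 191.0], [397.5, 210.5]]
weight side 0.7 [187. 305.] 424 [[286.20001220703125, 185.6000061035156
[... 777 characters left out ...]
22], [140.0, 176.5], [193.3000030517578, 181.3000030517578], [187.8000030517578, 242.5]]
board side 0.66 [337. 180.] 3954 [[126.5, 326.0], [169.89999389648438, 264.3999938964844], [239.3000030517578, 313.29998779296875], [195.89999389648438, 374.8999938964844]]
riser top 0.56 [155. 347.] 2307 [[272.79998779296875, 132.3000030517578], [382.6000061035156, 117.69999694824219], [395.3999938964844, 213.89999389648438], [285.70001220703125, 228.5]]
gauge top 0.66 [144. 238.] 445 [[208.0, 144.5], [267.5, 135.60000610351562], [268.8999938964844, 144.89999389648438], [209.39999389648438, 153.8000030517578]]
gauge top 0.5 [213. 326.] 399 [[321.0, 203.0], [338.0, 203.0], [338.0, 226.0], [321.0, 226.0]]
```

View pics/crop1.png

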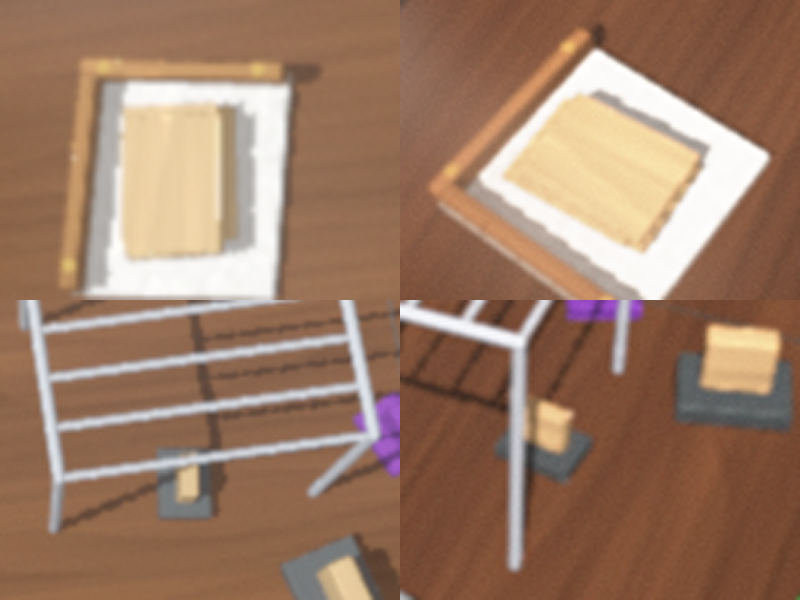

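The crop confirms it: the small dark steel slab with the maple grip, under the riser's front wire at top (col 330, row 215), is the weight. The dark one at (380,252) is larger. Next I'll fit the poses by silhouette.

```bash
cat > fit.py <<'E'
from h import *
from scipy.optimize import minimize
def box(x0,x1,y0,y1,z0,z1): return np.array([[x,y,z] for x in(x0,x1) for y in(y0,y1) for z in(z0,z1)],float)
M={"board":np.vstack([box(-75,75,-65,65,0,8),box(65,75,-65,65,8,28),box(-75,75,55,65,8,28)]),
   "weight":np.vstack([box(-30,30,-22,22,0,12),box(-18,18,-7,7,12,44)]),
   "riser":np.vstack([box(-90,90,-110,110,197,203)])}
def place(P,p): 
    c,s=np.cos(p[2]),np.sin(p[2]); Q=P.copy(); Q[:,0]=p[0]+c*P[:,0]-s*P[:,1]; Q[:,1]=p[1]+s*P[:,0]+c*P[:,1]; return Q
def poly(P,shape=(420,560),k=4):
    im=np.zeros((shape[0]*k,shape[1]*k),np.uint8)
    cv2.fillConvexPoly(im,cv2.convexHull(((P+.5)*k*16).round().astype(np.int32)),1,lineType=8,shift=4); return im
def hullmask(m): return poly(cv2.convexHull(np.vstack([np.argwhere(m)[:,::-1]+o for o in((-.5,-.5),(.5,.5),(.5,-.5),(-.5,.5))]).astype(np.float32))[:,0])
def fit(P,views,p0):
    H=[(c,hullmask(m)) for c,m in views]
    def cost(p): return sum(np.count_nonzero(poly(proj(c,place(P,p)))!=h)/max(h.sum(),1) for c,h in H)
    best=min((minimize(cost,p0+np.array([0,0,a]),method="Nelder-Mead",options=dict(initial_simplex=np.array(p0)+[0,0,a]+np.array([[0,0,0],[8,0,0],[0,8,0],[0,0,.12]]),xatol=.05,fatol=1e-5)) for a in(-.12,0,.12)),key=lambda r:r.fun)
    return best.x,best.fun
E
python3 - <<'E'
from fit import *
np.set_printoptions(precision=3,suppress=True)
T=capture("top");S=capture("side")
def pick(q,n,at): 
    r=trace(q,n); return min(r,key=lambda d:np.hypot(*(np.array(d["at"])-at)))["mask"] 
for q,at,as_,p0 in[("board",(209,160),(330,185),[630,203,-.1]),("weight",(215,326),(187,305),[569,-212,0])]:
    mt,ms=pick(q,"top",at),pick(q,"side",as_)
    for nm,v in(("both",[(T,mt),(S,ms)]),("top",[(T,mt)]),("side",[(S,ms)])): 
        x,f=fit(M[q],v,np.array(p0)); print(q,nm,x,round(f,3))
    if q=="board": b=x
a=ray(T,(213.5,289),200);d=ray(T,(200,392),200);print("riser front",a,d,np.hypot(*(a-d)[:2]))
print("far",ray(T,(133,277),200),ray(T,(124,380),200))
print("feet",ray(T,(229,288),0),ray(T,(218,373),0))
E
```

```text
board both [630.94  204.794  -0.144] 0.067
board top [628.694 203.398  -0.135] 0.033
board side [631.609 205.057  -0.135] 0.013
weight both [ 570.828 -218.09    -0.133] 0.296
weight top [ 567.908 -218.244   -0.143] 0.17
weight side [ 571.615 -217.318   -0.147] 0.046
riser front [ 542.088 -107.268  200.   ] [ 546.475 -328.248  200.   ] 221.02357896757482
far [ 725.184 -102.329  200.   ] [ 720.453 -331.078  200.   ]
feet [ 544.037 -109.151    0.   ] [ 547.878 -332.105    0.   ]
```

```bash
cat >> h.py <<'E'
from scipy.spatial.transform import Rotation as Ro
C=np.array([702,250.]);YB=-0.135; EX=np.array([np.cos(YB),np.sin(YB)]);EY=np.array([-EX[1],EX[0]])
def b2w(u,v): return C+u*EX+v*EY
def w2b(p): d=np.array(p)[:2]-C; return np.array([d@EX,d@EY])
def st(obs=None):
    o=obs or get_obs(); R=Ro.from_euler("xyz",o["tcp_rot"]).as_matrix()
    print("t",round(o["time"],2),"tcp",np.round(o["tool_pos"],1),"board",w2b(o["tool_pos"]).round(1),"z",R[:,2].round(3),"y",R[:,1].round(3),"yang",np.degrees(np.arctan2(R[1,1],R[0,1])).round(2),"F",np.round(o["contact_force"],1),"w",round(o["grip_width"],1))
E
python3 - <<'E'
from h import *
st(); print("prep",b2w(-45,-125))
T=capture("top")
for c,r,z in[(150.5,190.8,32),(175.5,190.8,32),(175.5,229.5,32),(151,229.5,32),(180,192,14),(180,226,14),(120+100/4,165+83/4,8)]: print(c,r,w2b(ray(T,(r,c),z)).round(1))
E
```

```text
t 1.85 tcp [150.  503.1 240.8] board [-581.   176.5] z [ 0.  0. -1.] y [0.286 0.958 0.   ] yang 73.4 F [ 0.5 -0.4  0.5] w 91.7
prep [640.58565122 132.19389759]
150.5 190.8 [-22.3 -23.2]
175.5 190.8 [-20.9 -87.2]
175.5 229.5 [-121.3  -94.6]
151 229.5 [-122.6  -33.2]
180 192 [-19.1 -94.3]
180 226 [-108.9 -100.8]
145.0 185.75 [-2.5  0.3]
```

Request:
play_rows([
  [[1,-0.7,-0.1],[0,0,-0.875]],
  [[1,-0.7,-0.1],[0,0,-0.875]],
  [[1,-0.7,-0.1],[0,0,-0.875]],
  [[1,-0.7,-0.1],[0,0,-0.875]],
  [[1,-0.7,-0.1],[0,0,-0.875]],
  [[1,-0.7,-0.1],[0,0,-0.875]],
  [[1,-0.7,-0.1],[0,0,-0.875]],
  [[1,-0.7,-0.1],[0,0,-0.875]],
  [[1,-0.7,-0.1],[0,0,-0.875]],
  [[1,-0.7,-0.1],[0,0,-0.875]],
  [[1,-0.7,-0.1],[0,0,-0.875]],
  [[1,-0.7,-0.1],[0,0,-0.875]],
], hand=-0.13)

```text
time: 3.4
tool_pos: [511.0, 250.4, 204.6]
tcp_rot: [3.142, -0.0, 1.382]
contact_force: [-0.1, 0.6, -0.5]
grip_width: 40.0
finger_force: 0.0
```

```bash
python3 -c "
from h import *
st();print(get_obs()['joint_positions'])"
```

```text
t 3.4 tcp [511.  250.4 204.6] board [-189.4  -25.3] z [ 0.  0. -1.] y [ 0.982 -0.188  0.   ] yang -10.84 F [-0.1  0.6 -0.5] w 40.0
[3.20933116e-01 4.51894094e-01 1.45644473e+00 3.07152201e-05
 1.23315020e+00 5.10105677e-01]
```

Request:
play_rows([
  [[0.71,-0.787,-0.83],[0,0,0.078]],
  [[0.71,-0.787,-0.83],[0,0,0.078]],
  [[0.71,-0.787,-0.83],[0,0,0.078]],
  [[0.71,-0.787,-0.83],[0,0,0.078]],
  [[0.71,-0.787,-0.83],[0,0,0.078]],
  [[0,0,-0.8],[0,0,0]],
  [[0,0,-0.6],[0,0,0]],
  [[0,0,-0.25],[0,0,0]],
  [[0,0,0],[0,0,0]],
])

```text
time: 4.53
tool_pos: [616.3, 133.5, 30.7]
tcp_rot: [-3.141, 0.0, 1.441]
contact_force: [-0.3, 0.2, -0.3]
grip_width: 39.9
finger_force: 0.0
```

```bash
python3 -c "
from h import *
st()
T=capture('top');S=capture('side')
cr=lambda im,c0,r0,w,h: cv2.resize(im[r0:r0+h,c0:c0+w],(400,300),interpolation=cv2.INTER_CUBIC)
save('crop2.png',np.hstack([cr(T['frame'],120,165,100,75),cr(S['frame'],120,252,140,105)]))"
```

```text
t 4.53 tcp [616.3 133.5  30.7] board [ -69.2 -127. ] z [-0. -0. -1.] y [ 0.992 -0.13  -0.   ] yang -7.45 F [-0.3  0.2 -0.3] w 39.9
```

View pics/crop2.png

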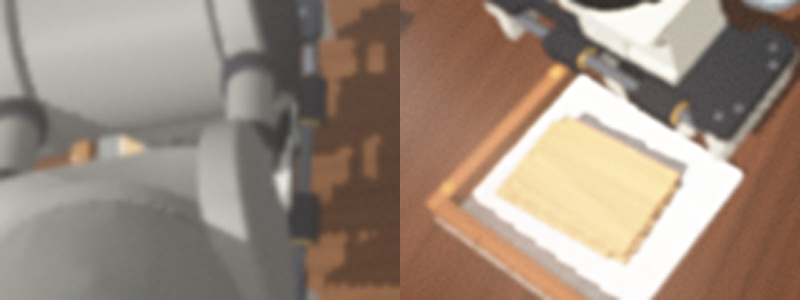

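The top view is blocked by the arm. The side view shows both fingers just beyond the -y edge of the stack, clear of it and of the base.

Request:
play_rows([
  [[0,0,-0.21],[0,0,0]],
  [[0,0,0],[0,0,0]],
  [[0.036,0.264,0],[0,0,0]],
  [[0.036,0.264,0],[0,0,0]],
  [[0.036,0.264,0],[0,0,0]],
  [[0.036,0.264,0],[0,0,0]],
  [[0.036,0.264,0],[0,0,0]],
  [[0.027,0.198,0],[0,0,0]],
  [[0,0,0],[0,0,0]],
])

```text
time: 5.75
tool_pos: [622.8, 179.2, 24.4]
tcp_rot: [3.141, -0.0, 1.441]
contact_force: [0.1, 0.0, -0.2]
grip_width: 40.1
finger_force: 0.0
```

```bash
python3 -c "
from h import *
st()"
```

```text
t 5.75 tcp [622.8 179.2  24.4] board [-69.  -80.8] z [ 0.  0. -1.] y [ 0.992 -0.13   0.   ] yang -7.45 F [ 0.1  0.  -0.2] w 40.1
```

Now small steps (2 mm) until contact at about -69.5.

Request:
play_rows([
  [[0.018,0.132,0],[0,0,0]],
  [[0.018,0.132,0],[0,0,0]],
  [[0.009,0.066,0],[0,0,0]],
  [[0,0,0],[0,0,0]],
])

```text
time: 6.25
tool_pos: [624.0, 188.5, 24.3]
tcp_rot: [-3.141, 0.0, 1.44]
contact_force: [-0.6, -0.5, -0.3]
grip_width: 39.8
finger_force: 0.4
```

Request:
play_rows([
  [[0.005,0.033,0],[0,0,0]],
  [[0,0,0],[0,0,0]],
])

```text
time: 6.5
tool_pos: [624.0, 188.6, 24.4]
tcp_rot: [-3.141, 0.001, 1.44]
contact_force: [-1.4, -4.2, 0.2]
grip_width: 39.9
finger_force: 2.4
```

Request:
play_rows([
  [[0.005,0.033,0],[0,0,0]],
  [[0,0,0],[0,0,0]],
])

```text
time: 6.75
tool_pos: [624.1, 188.7, 24.4]
tcp_rot: [-3.141, 0.003, 1.44]
contact_force: [-2.1, -8.8, 2.6]
grip_width: 39.9
finger_force: 4.3
```

Contact is at board y = -71.5, against a predicted -69.5, and the force rises stiffly, so the stack is on the left fence. Now I'll back off and go round to the -x face.

Request:
play_rows([
  [[-0.054,-0.4,0],[0,0,0]],
  [[0,0,0.8],[0,0,0]],
  [[0,0,0.8],[0,0,0]],
  [[-0.26,0.227,0],[0,0,0.934]],
  [[-0.26,0.227,0],[0,0,0.934]],
  [[-0.26,0.227,0],[0,0,0.934]],
  [[-0.26,0.227,0],[0,0,0.934]],
  [[-0.26,0.227,0],[0,0,0.934]],
  [[-0.26,0.227,0],[0,0,0.934]],
  [[-0.26,0.227,0],[0,0,0.934]],
  [[-0.26,0.227,0],[0,0,0.934]],
  [[-0.26,0.227,0],[0,0,0.934]],
])

```text
time: 8.25
tool_pos: [552.4, 240.0, 72.6]
tcp_rot: [3.14, 0.0, 2.618]
contact_force: [-1.3, -0.0, -0.4]
grip_width: 39.6
finger_force: 0.0
```

Request:
play_rows([
  [[0,0,0],[0,0,0.934]],
  [[0,0,0],[0,0,0.934]],
  [[0,0,0],[0,0,0.934]],
  [[0,0,0],[0,0,0]],
], hand=-0.565)

```text
time: 8.75
tool_pos: [552.6, 239.8, 72.6]
tcp_rot: [3.141, 0.0, 3.004]
contact_force: [0.0, -0.6, -0.2]
grip_width: 20.3
finger_force: 0.0
```

```bash
python3 - <<'E'
from h import *
st()
S=capture('side');T=capture('top')
cr=lambda im,c0,r0,w,h: cv2.resize(im[r0:r0+h,c0:c0+w],(400,300),interpolation=cv2.INTER_CUBIC)
save('crop3.png',np.hstack([cr(T['frame'],120,165,100,75),cr(S['frame'],120,252,140,105)]))
E
```

```text
t 8.75 tcp [552.6 239.8  72.6] board [-146.6  -30.3] z [ 0.     0.001 -1.   ] y [0.137 0.991 0.001] yang 82.1 F [ 0.  -0.6 -0.2] w 20.3
```

View pics/crop3.png

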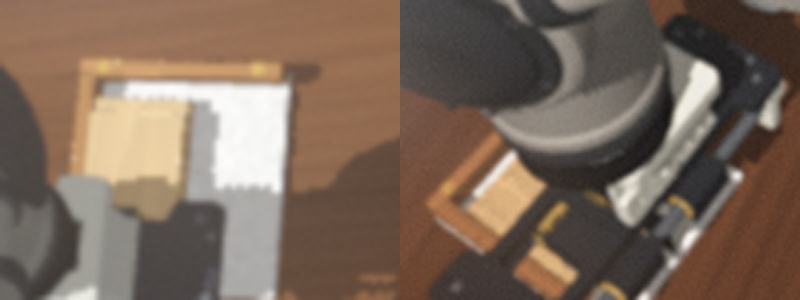

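The stack is on the left fence with about 12 mm left to the far fence, and the gripper is behind its -x face. I'll narrow the fingers so the left fence stays clear.

Request:
play_rows([
  [[-0.014,-0.106,0],[0,0,0]],
  [[0,0,-0.7],[0,0,0]],
  [[0,0,-0.65],[0,0,0]],
  [[0,0,-0.256],[0,0,0]],
  [[0,0,0],[0,0,0]],
  [[0.264,-0.036,0],[0,0,0]],
  [[0.264,-0.036,0],[0,0,0]],
  [[0.264,-0.036,0],[0,0,0]],
  [[0.264,-0.036,0],[0,0,0]],
  [[0.132,-0.018,0],[0,0,0]],
  [[0,0,0],[0,0,0]],
], hand=-0.74)

```text
time: 10.22
tool_pos: [588.1, 231.6, 24.1]
tcp_rot: [3.141, 0.0, 3.005]
contact_force: [-0.9, -0.9, -0.9]
grip_width: 12.2
finger_force: 0.0
```

```bash
python3 -c "
from h import *
st()"
```

```text
t 10.22 tcp [588.1 231.6  24.1] board [-110.4  -33.5] z [ 0.  0. -1.] y [0.136 0.991 0.   ] yang 82.17 F [-0.9 -0.9 -0.9] w 12.2
```

Request:
play_rows([
  [[0.132,-0.018,0],[0,0,0]],
  [[0.099,-0.013,0],[0,0,0]],
  [[0,0,0],[0,0,0]],
])

```text
time: 10.6
tool_pos: [595.1, 230.8, 24.3]
tcp_rot: [3.141, 0.001, 3.005]
contact_force: [1.8, -0.1, 0.6]
grip_width: 11.6
finger_force: 0.0
```

Request:
play_rows([
  [[0.05,-0.007,0],[0,0,0]],
  [[0,0,0],[0,0,0]],
])

```text
time: 10.85
tool_pos: [596.1, 230.6, 24.3]
tcp_rot: [3.142, -0.0, 3.005]
contact_force: [-2.0, 0.1, 0.7]
grip_width: 12.2
finger_force: 0.6
```

Request:
play_rows([
  [[0.05,-0.007,0],[0,0,0]],
  [[0,0,0],[0,0,0]],
])

```text
time: 11.1
tool_pos: [597.5, 230.5, 24.3]
tcp_rot: [3.142, -0.0, 3.005]
contact_force: [-2.6, 0.6, 0.8]
grip_width: 12.1
finger_force: 1.3
```

Request:
play_rows([
  [[0.033,-0.004,0],[0,0,0]],
  [[0,0,0],[0,0,0]],
])

```text
time: 11.35
tool_pos: [597.5, 230.5, 24.2]
tcp_rot: [-3.141, -0.002, 3.005]
contact_force: [-6.4, -0.1, 3.6]
grip_width: 12.0
finger_force: 3.2
```

Request:
play_rows([
  [[0.033,-0.004,0],[0,0,0]],
  [[0,0,0],[0,0,0]],
])

```text
time: 11.6
tool_pos: [597.5, 230.5, 24.3]
tcp_rot: [-3.141, -0.005, 3.005]
contact_force: [-10.0, 2.2, 6.5]
grip_width: 12.0
finger_force: 4.9
```

Both fences are touched. I'll give the +y side a second light tap in case the x push disturbed it.

Request:
play_rows([
  [[-0.4,0.054,0],[0,0,0]],
  [[0,0,0.8],[0,0,0]],
  [[0,0,0.8],[0,0,0]],
  [[0.163,-0.171,0],[0,0,-0.936]],
  [[0.163,-0.171,0],[0,0,-0.936]],
  [[0.163,-0.171,0],[0,0,-0.936]],
  [[0.163,-0.171,0],[0,0,-0.936]],
  [[0.163,-0.171,0],[0,0,-0.936]],
  [[0.163,-0.171,0],[0,0,-0.936]],
  [[0.163,-0.171,0],[0,0,-0.936]],
  [[0.163,-0.171,0],[0,0,-0.936]],
  [[0.163,-0.171,0],[0,0,-0.936]],
])

```text
time: 13.1
tool_pos: [632.1, 185.4, 72.3]
tcp_rot: [3.14, 0.001, 1.825]
contact_force: [0.6, -0.4, 0.3]
grip_width: 11.9
finger_force: 0.0
```

Request:
play_rows([
  [[0.163,-0.171,0],[0,0,-0.936]],
  [[0.163,-0.171,0],[0,0,-0.936]],
  [[0.163,-0.171,0],[0,0,-0.936]],
  [[0,0,0],[0,0,0]],
  [[0,0,0],[0,0,0]],
], hand=-0.13)

```text
time: 13.72
tool_pos: [646.2, 170.4, 72.2]
tcp_rot: [3.141, -0.0, 1.439]
contact_force: [0.2, 0.2, 0.6]
grip_width: 40.0
finger_force: 0.0
```

```bash
python3 -c "
from h import *
st()"
```

```text
t 13.72 tcp [646.2 170.4  72.2] board [-44.5 -86.4] z [ 0.  0. -1.] y [ 0.991 -0.131  0.   ] yang -7.53 F [0.2 0.2 0.6] w 40.0
```

Request:
play_rows([
  [[0,0,-0.7],[0,0,0]],
  [[0,0,-0.65],[0,0,0]],
  [[0,0,-0.25],[0,0,0]],
  [[0,0,0],[0,0,0]],
  [[0.027,0.198,0],[0,0,0]],
  [[0.018,0.132,0],[0,0,0]],
  [[0.009,0.066,0],[0,0,0]],
  [[0,0,0],[0,0,0]],
])

```text
time: 14.72
tool_pos: [648.0, 182.4, 24.4]
tcp_rot: [3.141, -0.0, 1.437]
contact_force: [0.2, 0.2, -0.1]
grip_width: 39.8
finger_force: 0.0
```

Request:
play_rows([
  [[0.009,0.066,0],[0,0,0]],
  [[0,0,0],[0,0,0]],
])

```text
time: 14.98
tool_pos: [648.3, 184.2, 24.3]
tcp_rot: [3.141, -0.0, 1.437]
contact_force: [-0.4, 0.6, 0.4]
grip_width: 39.7
finger_force: 0.0
```

Request:
play_rows([
  [[0.005,0.033,0],[0,0,0]],
  [[0,0,0],[0,0,0]],
])

```text
time: 15.22
tool_pos: [648.4, 185.1, 24.2]
tcp_rot: [3.142, -0.0, 1.437]
contact_force: [-0.1, 0.9, 0.3]
grip_width: 39.9
finger_force: 0.0
```

Request:
play_rows([
  [[0.003,0.025,0],[0,0,0]],
  [[0,0,0],[0,0,0]],
])

```text
time: 15.48
tool_pos: [648.4, 185.3, 24.3]
tcp_rot: [-3.141, 0.001, 1.437]
contact_force: [0.1, -3.0, 0.0]
grip_width: 40.1
finger_force: 1.5
```

Request:
play_rows([
  [[0.003,0.025,0],[0,0,0]],
  [[0,0,0],[0,0,0]],
])

```text
time: 15.72
tool_pos: [648.4, 185.4, 24.3]
tcp_rot: [-3.141, 0.002, 1.436]
contact_force: [-1.5, -6.2, 1.7]
grip_width: 39.9
finger_force: 3.1
```

Request:
play_rows([
  [[0.003,0.02,0],[0,0,0]],
  [[0,0,0],[0,0,0]],
])

```text
time: 15.98
tool_pos: [648.4, 185.4, 24.3]
tcp_rot: [-3.141, 0.002, 1.436]
contact_force: [-1.7, -8.2, 2.1]
grip_width: 40.0
finger_force: 4.1
```

Both taps hold. Next is the weight: back off, raise, turn back, then tilt the tool 50° to reach in below the riser's front.

Request:
play_rows([
  [[-0.054,-0.4,0],[0,0,0]],
  [[0,0,0.88],[0,0,0]],
  [[0,0,0.88],[0,0,0]],
  [[-0.4,0,0.88],[0,0,0.934]],
  [[-0.5,0,0.88],[0,0,0.934]],
  [[-0.5,0,0],[0,0,0.934]],
  [[-0.5,0,0],[0,0,0.934]],
  [[-0.5,0,0],[0,0,0.934]],
  [[-0.5,0,0],[0,0,0.934]],
  [[-0.5,0,0],[0,0,0.934]],
  [[-0.5,0,0],[0,0,0.934]],
  [[-0.5,0,0],[0,0,0.934]],
])

```text
time: 17.48
tool_pos: [514.6, 175.2, 130.0]
tcp_rot: [3.14, 0.0, 2.615]
contact_force: [-0.1, -1.2, 0.0]
grip_width: 39.8
finger_force: 0.0
```

Request:
play_rows([
  [[-0.5,0,0],[0,0,0.934]],
  [[-0.5,0,0],[0,0,0.934]],
  [[0,-0.3,0],[0,0,0.934]],
  [[0,-0.9,0.2],[-0.109,-0.774,0]],
  [[0,-0.9,0.2],[-0.109,-0.774,0]],
  [[0,-0.9,0],[-0.109,-0.774,0]],
  [[0,-0.9,0],[-0.109,-0.774,0]],
  [[0,-0.9,0],[-0.109,-0.774,0]],
  [[0,-0.9,0],[-0.109,-0.774,0]],
  [[0,-0.9,0],[-0.109,-0.774,0]],
  [[0,-0.9,0],[-0.109,-0.774,0]],
], hand=0.52)

```text
time: 18.85
tool_pos: [488.8, -29.5, 219.2]
tcp_rot: [3.119, 0.659, 2.999]
contact_force: [0.5, 0.1, -0.4]
grip_width: 69.7
finger_force: 0.0
```

```bash
python3 -c "
from h import *
st();print(get_obs()['joint_positions'])
from fit import *
T=capture('top')
for d in trace('weight','top')[:6]: print(np.round(d['at']),round(d['p'],2),d['mask'].sum())
save('top4.png',cv2.resize(T['frame'][100:310,120:400],(800,600),interpolation=cv2.INTER_CUBIC))"
```

```text
t 18.85 tcp [488.8 -29.5 219.2] board [-173.7 -305.7] z [ 0.609 -0.065 -0.79 ] y [0.128 0.992 0.018] yang 82.63 F [ 0.5  0.1 -0.4] w 69.7
[-0.28683339  0.04373586  2.18582551  0.40741041  0.28244181 -2.07835739]
[219. 327.] 0.91 309
[254. 382.] 0.89 919
[301. 367.] 0.79 472
[199. 397.] 0.78 367
[309. 304.] 0.62 858
[199. 154.] 0.28 860
```

View pics/top4.png

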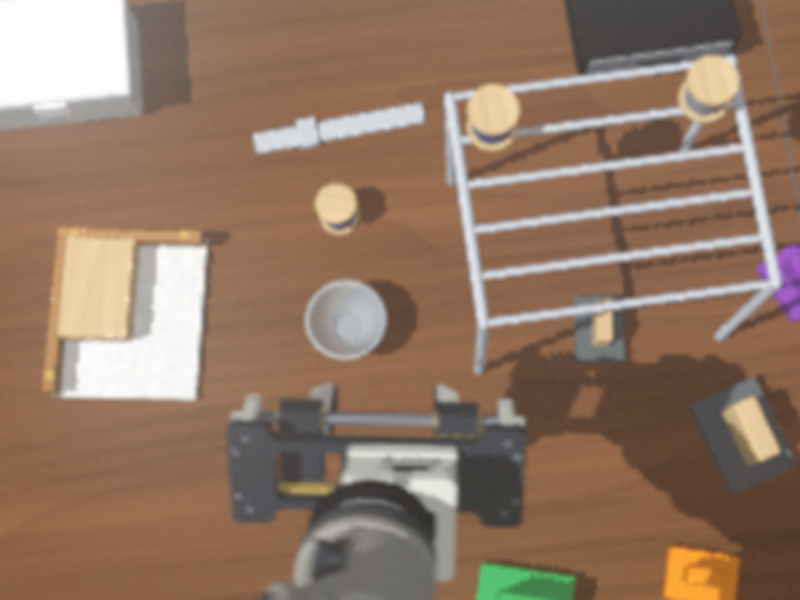

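The stack now looks square in the corner, with its top plate against both fences. Joint 5 is at its 0.28 limit, which limits the tilt. I'll fit the arm's kinematics and find a feasible tilt and yaw.

```bash
cat > kin.py <<'E'
import numpy as np
from scipy.optimize import least_squares
from scipy.spatial.transform import Rotation as Ro
def fk(q,k):
    a,h,L1,L2,e,Lt=k
    A=Ro.from_euler("ZY",[q[0],q[1]]); p=A.apply([a*0,0,0])+Ro.from_euler("z",q[0]).apply([a,0,0])+[0,0,h]+A.apply([0,0,L1])
    B=A*Ro.from_euler("y",q[2]); p=p+B.apply([e,0,L2])
    W=B*Ro.from_euler("ZYZ",[q[3],q[4],q[5]]); return p+W.apply([0,0,Lt]),W
LIM=np.array([[-2.53,2.53],[-.77,2.02],[.04,2.7],[-1,4.14],[.28,2.66],[-3.11,3.11]])
E
python3 - <<'E'
from kin import *; from h import get_obs
o=get_obs()
D=[([1.135,.342,1.524,0,1.275,-.146],[150.009,503.131,240.741],None),
([.320933,.451894,1.456445,0,1.23315,.510106],[511,250.4,204.6],[3.142,0,1.382]),(o["joint_positions"],o["tool_pos"],o["tcp_rot"])]
def res(k): return np.hstack([fk(q,k)[0]-p for q,p,_ in D])
best=min((least_squares(res,[0,h,l,m,0,t]) for h in(200,350) for l in(300,400) for m in(300,450) for t in(200,300)),key=lambda r:r.cost)
print(best.x.round(1),best.cost,res(best.x).round(1))
for q,p,r in D[1:]:
    W=fk(q,best.x)[1]; print(W.as_matrix().round(2).tolist(),Ro.from_euler("xyz",r).as_matrix().round(2).tolist())
E
```

```text
[-643.9 1398.9  730.9 1147.4  603.2  920.1] 6182.8629982773045 [ 71.2 -28.   15.6  18.8 -74.3 -17.5  -1.6  -8.9   1.9]
[[-0.98, 0.19, 0.0], [0.19, 0.98, 0.0], [-0.0, 0.0, -1.0]] [[0.19, 0.98, -0.0], [0.98, -0.19, 0.0], [0.0, -0.0, -1.0]]
[[-0.13, -0.78, 0.61], [-0.99, 0.11, -0.07], [-0.02, -0.61, -0.79]] [[-0.78, 0.13, 0.61], [0.11, 0.99, -0.07], [-0.61, 0.02, -0.79]]
```

```bash
cat > kin.py <<'E'
import numpy as np
from scipy.optimize import least_squares
from scipy.spatial.transform import Rotation as Ro
def fk(q,k):
    a,b,h,L1,L2,e,Lt=k
    J=Ro.from_euler("z",q[0]); A=J*Ro.from_euler("y",q[1]); B=A*Ro.from_euler("y",q[2]); W=B*Ro.from_euler("ZYZ",[q[3],q[4],q[5]-np.pi/2])
    return J.apply([a,b,h])+A.apply([0,0,L1])+B.apply([e,0,L2])+W.apply([0,0,Lt]),W
LIM=np.array([[-2.53,2.53],[-.77,2.02],[.04,2.7],[-1,4.14],[.28,2.66],[-3.11,3.11]])
E
python3 - <<'E'
from kin import *; from h import get_obs
import json
o=get_obs()
D=[([1.135,.342,1.524,0,1.275,-.146],[150.009,503.131,240.741]),([.320933,.451894,1.456445,0,1.23315,.510106],[511,250.4,204.6]),(list(o["joint_positions"]),list(o["tool_pos"]))]
json.dump(D,open("kd.json","w"))
for fa,fe in((0,0),(0,1),(1,0)):
    def full(x): k=np.array(x,float).copy(); k[0]*=fa; k[5]*=fe; return k
    def res(x): return np.hstack([np.hstack([fk(q,full(x))[0]-p for q,p in D]),.002*(np.array(x)[[0,5]])])
    b=min((least_squares(res,[0,76,h,l,m,0,t]) for h in(100,200,350) for l in(300,400) for m in(300,450) for t in(200,300)),key=lambda r:r.cost)
    print(fa,fe,full(b.x).round(1),round(b.cost,2),res(b.x).round(1))
R=Ro.from_euler("xyz",o["tcp_rot"]); print((fk(o["joint_positions"],full(b.x))[1].inv()*R).as_rotvec().round(3))
E
```

```text
0 0 [  0.   77.  133.4 530.8 354.1   0.  289. ] 6.52 [-1.6 -2.   0.6  1.7  1.1  0.   0.1 -1.2 -0.6  0.   0. ]
0 1 [  0.   76.4 219.4 507.3 378.5  44.8 303.6] 0.01 [-0.   0.   0.  -0.   0.  -0.  -0.  -0.   0.   0.   0.1]
1 0 [ 14.5  77.3 130.8 519.8 343.3   0.  279.9] 5.67 [-1.6 -1.4  0.   1.2  1.3  0.3 -0.1 -1.8 -0.3  0.   0. ]
[-0.     0.    -3.142]
```

```bash
cat >> kin.py <<'E'
KS=[[0,77,133.4,530.8,354.1,0,289],[0,76.4,219.4,507.3,378.5,44.8,303.6]]
def tool(th,yaw):
    d=np.array([np.sin(th)*np.cos(yaw),np.sin(th)*np.sin(yaw),-np.cos(th)]); y=np.array([-np.sin(yaw),np.cos(yaw),0]); return np.c_[np.cross(y,d),y,d]
def ik(p,R,k,q0):
    Rt=Ro.from_matrix(R)
    def res(q):
        P,W=fk(q,k); return np.hstack([(P-p)/100,(W*Ro.from_euler("z",np.pi)).inv().__mul__(Rt).as_rotvec()])
    r=least_squares(res,np.clip(q0,LIM[:,0]+.01,LIM[:,1]-.01),bounds=(LIM[:,0],LIM[:,1])); return r.x,np.sqrt(2*r.cost)
E
python3 - <<'E'
from kin import *
from h import get_obs
q0=np.array(get_obs()["joint_positions"])
np.set_printoptions(precision=2,suppress=True)
for k in KS:
  for th in(30,35,40,45,50):
    for yw in(-20,-8,0,8):
        t,y=np.radians([th,yw]); R=tool(t,y); zt=15+14*np.cos(t)+9.5*np.sin(t)
        p=np.array([563,-218,0])+5*R[:,2]; p[2]=zt
        q,e=min((ik(p,R,k,q0+np.array([0,0,0,a,0,0])) for a in(-1,-.4,.3,1)),key=lambda s:s[1])
        q2,e2=min((ik(p+[0,0,45],R,k,q+np.array([0,0,0,a,0,0])) for a in(-.5,0,.5)),key=lambda s:s[1])
        print(th,yw,"err %.3f lift %.3f"%(e,e2),q)
E
```

```text
30 -20 err 0.130 lift 0.066 [-0.58  0.55  1.97  0.7   0.28 -2.47]
30 -8 err 0.038 lift 0.000 [-0.62  0.55  2.02  1.13  0.28 -3.11]
30 0 err 0.041 lift 0.000 [-0.63  0.56  2.    1.    0.33 -3.11]
30 8 err 0.067 lift 0.012 [-0.65  0.57  1.95  0.87  0.43 -3.11]
35 -20 err 0.167 lift 0.124 [-0.63  0.55  2.05  1.3   0.28 -3.11]
35 -8 err 0.111 lift 0.042 [-0.62  0.55  2.02  1.14  0.28 -3.11]
35 0 err 0.125 lift 0.065 [-0.63  0.56  2.    1.02  0.33 -3.11]
35 8 err 0.150 lift 0.095 [-0.65  0.57  1.95  0.89  0.43 -3.11]
40 -20 err 0.226 lift 0.165 [-0.63  0.55  2.04  1.31  0.28 -3.11]
40 -8 err 0.194 lift 0.127 [-0.62  0.55  2.02  1.15  0.28 -3.11]
40 0 err 0.209 lift 0.149 [-0.63  0.56  2.    1.03  0.34 -3.11]
40 8 err 0.233 lift 0.177 [-0.65  0.57  1.95  0.91  0.43 -3.11]
45 -20 err 0.298 lift 0.232 [-0.63  0.55  2.04  1.32  0.28 -3.11]
45 -8 err 0.278 lift 0.212 [-0.62  0.55  2.02  1.17  0.28 -3.11]
45 0 err 0.294 lift 0.233 [-0.63  0.56  2.    1.05  0.34 -3.11]
45 8 err 0.316 lift 0.260 [-0.66  0.57  1.95  0.93  0.44 -3.11]
50 -20 err 0.376 lift 0.308 [-0.63  0.55  2.04  1.33  0.28 -3.11
[... 789 characters left out ...]
0.179 lift 0.119 [-0.62  0.6   1.96  1.15  0.28 -3.11]
40 0 err 0.196 lift 0.141 [-0.64  0.61  1.93  1.03  0.35 -3.11]
40 8 err 0.220 lift 0.169 [-0.67  0.62  1.88  0.9   0.45 -3.11]
45 -20 err 0.283 lift 0.221 [-0.63  0.6   1.98  1.32  0.28 -3.11]
45 -8 err 0.264 lift 0.204 [-0.62  0.6   1.96  1.16  0.28 -3.11]
45 0 err 0.280 lift 0.225 [-0.64  0.61  1.93  1.04  0.35 -3.11]
45 8 err 0.304 lift 0.252 [-0.67  0.62  1.88  0.92  0.46 -3.11]
50 -20 err 0.361 lift 0.298 [-0.63  0.6   1.98  1.32  0.28 -3.11]
50 -8 err 0.349 lift 0.289 [-0.62  0.6   1.96  1.18  0.28 -3.11]
50 0 err 0.365 lift 0.309 [-0.65  0.61  1.93  1.06  0.36 -3.11]
50 8 err 0.387 lift 0.334 [-0.68  0.62  1.88  0.94  0.47 -3.11]
```

```bash
python3 - <<'E'
from kin import *
np.set_printoptions(precision=2,suppress=True)
F=np.diag([-1,-1,1.])
for k in KS[:1]:
  for th in(30,35,40,45,50,55):
    for yw in(-25,-8,0,8):
        t,y=np.radians([th,yw]); zt=15+14*np.cos(t)+9.5*np.sin(t); R=tool(t,y)
        p=np.array([563,-218,0])+5*R[:,2]; p[2]=zt
        for nm,f in(("same",np.eye(3)),("flip",F)):
            S=[ik(p,R@f,k,[-.6,.55,2,a,.4,c]) for a in(-.8,.3,1.2,2.2,3.2,4) for c in(-2,0,2)]
            S=[s for s in S if s[1]<.003]; U=[]
            for s in S:
                if not any(np.abs(s[0]-u).max()<.05 for u in U): U.append(s[0])
            for u in U: print(th,yw,nm,u)
E
```

```text
30 0 same [-0.64  0.56  2.03  1.21  0.33  2.95]
30 0 flip [-0.64  0.56  2.03  1.21  0.33 -0.19]
30 8 same [-0.67  0.57  2.    1.11  0.42  2.9 ]
30 8 flip [-0.67  0.57  2.    1.11  0.42 -0.24]
35 -8 same [-0.63  0.56  2.12  1.87  0.28  2.43]
35 -8 flip [-0.63  0.56  2.12  1.87  0.28 -0.72]
35 0 same [-0.67  0.56  2.09  1.62  0.36  2.52]
35 0 flip [-0.67  0.56  2.09  1.62  0.36 -0.62]
35 8 same [-0.7   0.58  2.06  1.42  0.45  2.56]
35 8 flip [-0.7   0.58  2.06  1.42  0.45 -0.58]
40 -25 same [-0.52  0.56  2.2   2.96  0.32  1.67]
40 -25 flip [-0.52  0.56  2.2   2.96  0.32 -1.47]
40 -8 same [-0.65  0.57  2.18  2.2   0.4   2.07]
40 -8 flip [-0.65  0.57  2.18  2.2   0.4  -1.07]
40 0 same [-0.7   0.58  2.15  1.91  0.45  2.2 ]
40 0 flip [-0.7   0.58  2.15  1.91  0.45 -0.94]
40 8 same [-0.74  0.59  2.11  1.67  0.52  2.29]
40 8 flip [-0.74  0.59  2.11  1.67  0.52 -0.85]
45 -25 same [-0.53  0.59  2.26  3.    0.5   1.63]
45 -25 flip [-0.53  0.59  2.26  3.    0.5  -1.52]
45 -8 same [-0.67  0.59  2.24  2.37  0.54  1.87]
45 -8 flip [-0.67  0.59  2.24  2.37  0.54 -1.27]
45 0 same [-0.72  0.6   2.21  
[... 241 characters left out ...]
2  3.02  0.68 -1.54]
50 -8 same [-0.69  0.63  2.3   2.46  0.7   1.75]
50 -8 flip [-0.69  0.63  2.3   2.46  0.7  -1.4 ]
50 0 same [-0.75  0.64  2.26  2.21  0.71  1.83]
50 0 flip [-0.75  0.64  2.26  2.21  0.71 -1.31]
50 8 same [-0.8   0.65  2.21  1.96  0.73  1.92]
50 8 flip [-0.8   0.65  2.21  1.96  0.73 -1.22]
55 -25 same [-0.54  0.67  2.37  3.03  0.86  1.58]
55 -25 flip [-0.54  0.67  2.37  3.03  0.86 -1.56]
55 -8 same [-0.71  0.67  2.35  2.52  0.86  1.66]
55 -8 flip [-0.71  0.67  2.35  2.52  0.86 -1.49]
55 0 same [-0.78  0.68  2.31  2.27  0.85  1.72]
55 0 flip [-0.78  0.68  2.31  2.27  0.85 -1.43]
55 8 same [-0.83  0.69  2.25  2.03  0.86  1.79]
55 8 flip [-0.83  0.69  2.25  2.03  0.86 -1.35]
```

```bash
python3 - <<'E'
from kin import *
from h import *
np.set_printoptions(precision=2,suppress=True)
T=capture("top"); S=capture("side")
save("w5.png",np.hstack([cv2.resize(T["frame"][195:235,305:358],(400,302),interpolation=cv2.INTER_CUBIC),cv2.resize(S["frame"][160:205,275:335],(400,302),interpolation=cv2.INTER_CUBIC)]))
for n,P in(("slabtop",[(321.3,226),(338.7,226)]),):
    a,b=[ray(T,(r,c),12) for c,r in P]; print(a,b,np.hypot(*(a-b)[:2]),"yaw",np.arctan2(-(a-b)[0],(a-b)[1]))
for yaw in(0,-.14):
    c,s=np.cos(yaw),np.sin(yaw); cs=[[569+c*x-s*y,-218+s*x+c*y,12] for x,y in((-30,22),(-30,-22),(30,-22),(30,22))]
    print(yaw,"top",((proj(T,cs)-[305,195])*7.55).round(0).tolist(),"side",((proj(S,cs)-[275,160])*6.67+[400,0]).round(0).tolist())
F=np.diag([-1,-1,1.]); k=KS[1]
def path(name,pts,q):
    for p,th,yw in pts:
        q,e=ik(np.array(p,float),tool(*np.radians([th,yw]))@F,k,q); print(name,p,th,yw,"%.3f"%e,q)
    return q
q=path("tilt",[((450,-200,140),t,-4) for t in(0,8,16,24,32,40,45,50)],np.array([-.57,.3,1.7,0,1.1,.6]))
q=path("in",[((500,-208,90),50,-8),((565,-218,31.5),50,-8),((550,-218,90),50,-8),((480,-205,140),50,-8)],q)
path("go",[((480,-100,150),50,-8),((490,0,150),50,-8),((500,100,150),50,-8),((550,225,150),50,-8),((648,225,100),50,-8),((648,225,63),50,-8)],q)
E
```

```text
[ 540.06 -194.3    12.  ] [ 535.02 -238.55   12.  ] 44.5383349796226 yaw -0.11332120656681481
0 top [[128.0, 237.0], [257.0, 222.0], [232.0, 51.0], [105.0, 66.0]] side [[644.0, 213.0], [688.0, 135.0], [539.0, 90.0], [492.0, 165.0]]
-0.14 top [[116.0, 228.0], [245.0, 232.0], [245.0, 60.0], [117.0, 56.0]] side [[631.0, 217.0], [690.0, 145.0], [551.0, 86.0], [490.0, 156.0]]
tilt (450, -200, 140) 0 -4 0.000 [-0.57  0.39  1.76  0.    0.99  1.07]
tilt (450, -200, 140) 8 -4 0.000 [-0.62  0.33  1.86  0.1   0.83  0.96]
tilt (450, -200, 140) 16 -4 0.000 [-0.67  0.29  1.97  0.25  0.67  0.79]
tilt (450, -200, 140) 24 -4 0.000 [-0.73  0.25  2.08  0.52  0.53  0.5 ]
tilt (450, -200, 140) 32 -4 0.000 [-0.8   0.24  2.18  0.93  0.46  0.04]
tilt (450, -200, 140) 40 -4 0.000 [-0.87  0.26  2.28  1.43  0.49 -0.51]
tilt (450, -200, 140) 45 -4 0.000 [-0.92  0.29  2.34  1.68  0.57 -0.81]
tilt (450, -200, 140) 50 -4 0.000 [-0.97  0.33  2.4   1.86  0.68 -1.04]
in (500, -208, 90) 50 -8 0.000 [-0.82  0.51  2.34  2.26  0.67 -1.28]
in (565, -218, 31.5) 50 -8 0.000 [-0.71  0.71  2.2   2.43  0.68 -1.37]
in (550, -218, 90) 50 -8 0.000 [-0.73  0.54  2.22  2.26  0.59 -1.19]
in (480, -205, 140) 50 -8 0.000 [-0.86  0.35  2.35  2.02  0.6  -1.05]
go (480, -100, 150) 50 -8 0.000 [-0.56  0.27  2.45  2.44  0.51 -1.22]
go (490, 0, 150) 50 -8 0.000 [-0.17  0.27  2.45  3.08  0.45 -1.54]
go (500, 100, 150) 50 -8 0.000 [ 0.2   0.31  2.35  3.78  0.44 -1.93]
go (550, 225, 150) 50 -8 0.077 [ 0.46  0.44  2.13  4.14  0.49 -2.13]
go (648, 225, 100) 50 -8 0.043 [ 0.38  0.63  1.92  4.14  0.44 -2.18]
go (648, 225, 63) 50 -8 0.008 [ 0.39  0.71  1.9   4.14  0.48 -2.15]
```

View pics/w5.png

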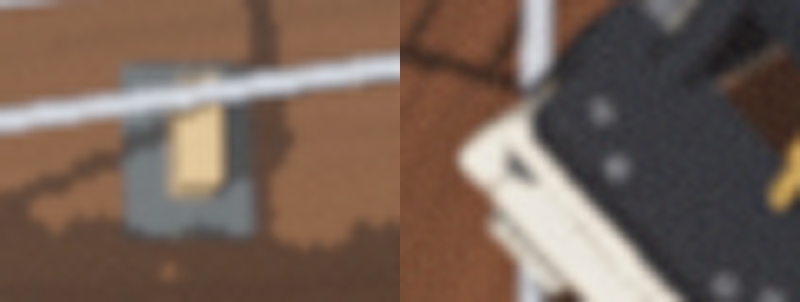

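The weight is refined to about (567,-220), yaw about -0.12. Its slab corners in the crop run from (120,65) to (255,236). For reaching in, a half-turned tool at 50° tilt with joint 4 near 2.3 is feasible, so I'll go upright first, flip clear of the riser, then tilt.

Request:
play_rows([
  [[-0.38,0,0],[0.084,0.783,0]],
  [[-0.38,0,0],[0.084,0.783,0]],
  [[-0.38,0,0],[0.084,0.783,0]],
  [[-0.38,0,0],[0.084,0.783,0]],
  [[-0.38,0,0],[0.084,0.783,0]],
  [[-0.38,0,0],[0.084,0.783,0]],
  [[0,-0.3,-0.3],[0,0,-0.9375]],
  [[0,-0.3,-0.3],[0,0,-0.9375]],
  [[0,-0.3,-0.3],[0,0,-0.9375]],
  [[0,-0.3,-0.3],[0,0,-0.9375]],
  [[0,-0.3,-0.3],[0,0,-0.9375]],
  [[0,-0.3,-0.3],[0,0,-0.9375]],
])

```text
time: 20.55
tool_pos: [420.0, -82.9, 162.6]
tcp_rot: [-3.139, -0.004, 2.216]
contact_force: [-0.5, -0.0, 0.6]
grip_width: 70.0
finger_force: 0.0
```

Request:
play_rows([
  [[0,-0.3,0],[0,0,-0.9375]],
  [[0,-0.3,0],[0,0,-0.9375]],
  [[0,-0.3,0],[0,0,-0.9375]],
  [[0,-0.3,0],[0,0,-0.9375]],
  [[0,-0.3,0],[0,0,-0.9375]],
  [[0,-0.3,0],[0,0,-0.9375]],
  [[0,-0.3,0],[0,0,-0.9375]],
  [[0,-0.3,0],[0,0,-0.9375]],
  [[0,-0.3,0],[0,0,-0.9375]],
  [[0,-0.3,0],[0,0,-0.9375]],
  [[0,-0.3,0],[0,0,-0.9375]],
  [[0,-0.3,0],[0,0,-0.9375]],
])

```text
time: 22.05
tool_pos: [420.0, -190.8, 162.8]
tcp_rot: [3.14, -0.001, 0.645]
contact_force: [0.9, -0.1, 0.5]
grip_width: 69.8
finger_force: 0.0
```

Request:
play_rows([
  [[0,0,0],[0,0,-0.9375]],
  [[0,0,0],[0,0,-0.9375]],
  [[0,0,0],[0,0,-0.9375]],
  [[0,0,0],[0,0,-0.9375]],
  [[0,0,0],[0,0,-0.9375]],
  [[0,0,0],[0,0,-0.9375]],
  [[0,0,0],[0,0,0]],
])

```text
time: 22.92
tool_pos: [420.0, -190.4, 162.9]
tcp_rot: [3.138, -0.003, -0.134]
contact_force: [0.1, 0.2, 0.4]
grip_width: 69.7
finger_force: 0.0
```

```bash
python3 -c "
from h import *
st();print(get_obs()['joint_positions'])"
```

```text
t 22.93 tcp [ 420.  -190.4  162.9] board [-220.2 -474.3] z [ 0.003 -0.004 -1.   ] y [-0.134 -0.991  0.003] yang -97.69 F [0.1 0.2 0.4] w 69.7
[-0.59086783  0.30958817  1.81125873 -0.00195232  1.01638296  1.11509416]
```

Request:
play_rows([
  [[0.08,-0.03,-0.06],[-0.068,-0.516,0]],
  [[0.08,-0.03,-0.06],[-0.068,-0.516,0]],
  [[0.08,-0.03,-0.06],[-0.068,-0.516,0]],
  [[0.08,-0.03,-0.06],[-0.068,-0.516,0]],
  [[0.08,-0.03,-0.06],[-0.068,-0.516,0]],
  [[0.08,-0.03,-0.06],[-0.068,-0.516,0]],
  [[0.08,-0.03,-0.06],[-0.068,-0.516,0]],
  [[0.08,-0.03,-0.06],[-0.068,-0.516,0]],
  [[0.08,-0.03,-0.06],[-0.068,-0.516,0]],
  [[0.08,-0.03,-0.06],[-0.068,-0.516,0]],
  [[0.08,-0.03,-0.06],[-0.068,-0.516,0]],
  [[0.08,-0.03,-0.06],[-0.068,-0.516,0]],
])

```text
time: 24.42
tool_pos: [448.8, -199.0, 142.0]
tcp_rot: [-3.136, -0.855, -0.132]
contact_force: [-0.2, 0.3, 0.7]
grip_width: 69.9
finger_force: 0.0
```

```bash
python3 -c "
from h import *
st();print(get_obs()['joint_positions'])"
```

```text
t 24.43 tcp [ 448.8 -199.   142. ] board [-190.5 -479. ] z [ 0.749 -0.093 -0.656] y [-0.127 -0.992 -0.004] yang -97.29 F [-0.2  0.3  0.7] w 69.9
[-0.93433196  0.30496769  2.40486415  1.91763009  0.62037027 -1.01699917]
```

Request:
play_rows([
  [[0.489,-0.096,-0.468],[0,0,0]],
  [[0.489,-0.096,-0.468],[0,0,0]],
  [[0.489,-0.096,-0.468],[0,0,0]],
  [[0.489,-0.096,-0.468],[0,0,0]],
  [[0.489,-0.096,-0.468],[0,0,0]],
  [[0.489,-0.096,-0.468],[0,0,0]],
  [[0.25,-0.03,-0.2],[0,0,0]],
  [[0.25,-0.03,-0.2],[0,0,0]],
  [[0,0,0],[0,0,0]],
])

```text
time: 25.55
tool_pos: [551.8, -218.1, 45.6]
tcp_rot: [-3.132, -0.853, -0.136]
contact_force: [-0.7, 0.5, -0.1]
grip_width: 69.7
finger_force: 0.0
```

```bash
python3 -c "
from h import *
st();print(get_obs()['joint_positions'])"
```

```text
t 25.55 tcp [ 551.8 -218.1   45.6] board [ -85.8 -484.1] z [ 0.748 -0.093 -0.658] y [-0.128 -0.992 -0.006] yang -97.38 F [-0.7  0.5 -0.1] w 69.7
[-0.73409784  0.6576806   2.20789005  2.33571347  0.64185488 -1.29868847]
```

Request:
play_rows([
  [[0.167,-0.027,-0.157],[0,0,0]],
  [[0.167,-0.027,-0.157],[0,0,0]],
  [[0.167,-0.027,-0.15],[0,0,0]],
  [[0,0,0],[0,0,0]],
])

```text
time: 26.05
tool_pos: [566.8, -220.8, 31.5]
tcp_rot: [-3.132, -0.853, -0.137]
contact_force: [-0.6, -0.3, 0.3]
grip_width: 69.6
finger_force: 0.0
```

Request:
play_rows([
  [[0,0,0],[0,0,0]],
  [[0,0,0],[0,0,0]],
  [[0,0,0],[0,0,0]],
  [[0,0,0],[0,0,0]],
], hand=-0.65)

```text
time: 26.55
tool_pos: [566.6, -220.9, 31.9]
tcp_rot: [-3.132, -0.853, -0.137]
contact_force: [0.3, 0.4, -0.0]
grip_width: 34.3
finger_force: 0.0
```

```bash
python3 -c "
from h import *
st()
T=capture('top');S=capture('side')
cr=lambda im,c0,r0,w,h: cv2.resize(im[r0:r0+h,c0:c0+w],(400,300),interpolation=cv2.INTER_CUBIC)
save('g8.png',np.hstack([cr(T['frame'],270,165,120,90),cr(S['frame'],250,130,120,90)]))"
```

```text
t 26.55 tcp [ 566.6 -220.9   31.9] board [ -70.8 -484.8] z [ 0.748 -0.094 -0.657] y [-0.13  -0.992 -0.006] yang -97.44 F [ 0.3  0.4 -0. ] w 34.3
```

View pics/g8.png

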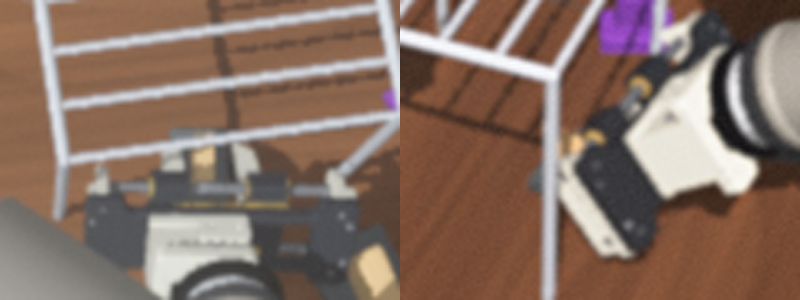

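The top view shows the fingers straddling the maple grip at crop (203,160), clear of both front legs. Closing.

Request:
play_rows([
  [[0,0,0],[0,0,0]],
  [[0,0,0],[0,0,0]],
  [[0,0,0],[0,0,0]],
  [[0,0,0],[0,0,0]],
  [[0,0,0],[0,0,0]],
  [[0,0,0],[0,0,0]],
], hand=-1)

```text
time: 27.4
tool_pos: [566.7, -220.6, 32.0]
tcp_rot: [-3.132, -0.854, -0.136]
contact_force: [1.0, 3.5, 3.4]
grip_width: 13.4
finger_force: 30.0
```

Request:
play_rows([
  [[0,0,0.2],[0,0,0]],
  [[0,0,0.3],[0,0,0]],
  [[0,0,0],[0,0,0]],
])

```text
time: 27.78
tool_pos: [566.6, -221.3, 47.6]
tcp_rot: [-3.133, -0.854, -0.137]
contact_force: [0.0, 0.3, -2.6]
grip_width: 13.9
finger_force: 30.0
```

```bash
python3 -c "
from h import *
st();print(get_obs()['joint_positions'],get_obs()['moment'])"
```

```text
t 27.77 tcp [ 566.6 -221.3   47.6] board [ -70.7 -485.3] z [ 0.748 -0.095 -0.657] y [-0.13  -0.991 -0.005] yang -97.48 F [ 0.   0.3 -2.6] w 13.9
[-0.71342614  0.65950458  2.16981465  2.32816911  0.61269113 -1.26300731] [0.05432569 1.01101252 0.03372082]
```

The weight is held: opening 13.9 mm, 2.6 N load. I'll carry it out and up, then check the model for the placing pose.

Request:
play_rows([
  [[-0.27,0.05,0.7],[0,0,0]],
  [[-0.27,0.05,0.7],[0,0,0]],
  [[-0.78,0.14,0.57],[0,0,0]],
  [[-0.78,0.14,0.57],[0,0,0]],
  [[-0.78,0.14,0.57],[0,0,0]],
  [[0,0.7,0],[0,0,0]],
  [[0,0.9,0],[0,0,0]],
  [[0,0.9,0],[0,0,0]],
  [[0,0.9,0],[0,0,0]],
  [[0,0.9,0],[0,0,0]],
])

```text
time: 29.02
tool_pos: [479.8, -75.7, 140.1]
tcp_rot: [-3.132, -0.853, -0.138]
contact_force: [0.1, -0.3, -1.8]
grip_width: 14.0
finger_force: 30.0
```

```bash
python3 - <<'E'
from kin import *
from h import *
import json
np.set_printoptions(precision=2,suppress=True)
st(); o=get_obs(); q=np.array(o["joint_positions"]); print(q)
D=json.load(open("kd.json"))[::2]+[([-.93433196,.30496769,2.40486415,1.91763009,.62037027,-1.01699917],[448.8,-199,142]),([-.73409784,.6576806,2.20789005,2.33571347,.64185488,-1.29868847],[551.8,-218.1,45.6]),([-.59086783,.30958817,1.81125873,-.00195,1.01638,1.11509],[420,-190.4,162.9]),([-.71342614,.65950458,2.16981465,2.32816911,.61269113,-1.26300731],[566.6,-221.3,47.6])]
r=least_squares(lambda k:np.hstack([np.hstack([fk(a,k)[0]-p for a,p in D]),.002*k[0]]),KS[1]); k=r.x; print(k.round(1),np.abs(r.fun).max())
np.save("k.npy",k)
F=np.diag([-1,-1,1.])
for yw in(-6,-3,0,4,8):
    Q=q
    for p in((500,60,150),(530,140,130),(590,200,105),(651.7,225.2,90),(651.7,225.2,64)):
        Q,e=ik(np.array(p,float),tool(np.radians(48.9),np.radians(yw))@F,k,Q); print(yw,p,"%.3f"%e,Q)
E
```

```text
t 29.02 tcp [479.8 -75.7 140.1] board [-176.3 -352.6] z [ 0.75 -0.09 -0.66] y [-0.13 -0.99 -0.01] yang -97.49 F [ 0.1 -0.3 -1.8] w 14.0
[-0.49  0.29  2.46  2.55  0.5  -1.28]
[  0.1  76.4 222.9 505.9 379.5  46.4 304.1] 0.07402822192349845
-6 (500, 60, 150) 0.000 [ 0.03  0.28  2.38  3.41  0.39 -1.73]
-6 (530, 140, 130) 0.000 [ 0.27  0.41  2.25  3.86  0.43 -1.99]
-6 (590, 200, 105) 0.000 [ 0.37  0.55  2.05  4.11  0.43 -2.17]
-6 (651.7, 225.2, 90) 0.027 [ 0.37  0.65  1.9   4.14  0.4  -2.22]
-6 (651.7, 225.2, 64) 0.001 [ 0.37  0.7   1.89  4.14  0.43 -2.2 ]
-3 (500, 60, 150) 0.000 [-0.02  0.28  2.39  3.21  0.38 -1.61]
-3 (530, 140, 130) 0.000 [ 0.24  0.4   2.27  3.7   0.42 -1.9 ]
-3 (590, 200, 105) 0.000 [ 0.35  0.54  2.07  3.97  0.41 -2.08]
-3 (651.7, 225.2, 90) 0.000 [ 0.35  0.64  1.9   4.12  0.37 -2.25]
-3 (651.7, 225.2, 64) 0.000 [ 0.35  0.69  1.91  4.01  0.4  -2.12]
0 (500, 60, 150) 0.000 [-0.06  0.28  2.4   3.02  0.39 -1.5 ]
0 (530, 140, 130) 0.000 [ 0.2   0.39  2.28  3.54  0.41 -1.8 ]
0 (590, 200, 105) 0.000 [ 0.32  0.54  2.09  3.81  0.39 -1.99]
0 (651.7, 225.2, 90) 0.000 [ 0.33  0.63  1.92  3.97  0.34 -2.15]
0 (651.7, 225.2, 64) 0.000 [ 0.33  0.69  1.92  3.85  0.38 -2.03]
4 (500, 60, 150) 0.000 [-0.12  0.27  2.41  2.77  0.41 -1.36]
4 (530, 140, 130) 0.000 [ 0.15  0.39  2.3   3.3   0.4  -1.67]
4 (590, 200, 105) 0.000 [ 0.28  0.53  2.11  3.59  0.37 -1.85]
4 (651.7, 225.2, 90) 0.000 [ 0.3   0.63  1.94  3.73  0.31 -1.99]
4 (651.7, 225.2, 64) 0.000 [ 0.3   0.68  1.94  3.64  0.36 -1.89]
8 (500, 60, 150) 0.000 [-0.18  0.27  2.41  2.54  0.43 -1.23]
8 (530, 140, 130) 0.000 [ 0.1   0.38  2.31  3.07  0.41 -1.53]
8 (590, 200, 105) 0.000 [ 0.24  0.52  2.12  3.36  0.36 -1.71]
8 (651.7, 225.2, 90) 0.000 [ 0.26  0.62  1.95  3.47  0.29 -1.8 ]
8 (651.7, 225.2, 64) 0.000 [ 0.26  0.68  1.96  3.41  0.35 -1.74]
```

Request:
play_rows([
  [[0.135,0.905,0.066],[0,0,0.12]],
  [[0.135,0.905,0.066],[0,0,0.12]],
  [[0.135,0.905,0.066],[0,0,0.12]],
  [[0.135,0.905,0.066],[0,0,0.12]],
  [[0.135,0.905,0.066],[0,0,0.12]],
  [[0.333,0.889,-0.222],[0,0,0]],
  [[0.333,0.889,-0.222],[0,0,0]],
  [[0.333,0.889,-0.222],[0,0,0]],
  [[0.667,0.667,-0.278],[0,0,0]],
  [[0.667,0.667,-0.278],[0,0,0]],
  [[0.6,0.6,-0.278],[0,0,0]],
  [[0,0,0],[0,0,0]],
])

```text
time: 30.52
tool_pos: [588.9, 198.4, 104.3]
tcp_rot: [-3.132, -0.853, -0.053]
contact_force: [0.3, 0.1, -3.1]
grip_width: 13.8
finger_force: 30.0
```

```bash
python3 - <<'E'
from fit import *
np.set_printoptions(precision=3,suppress=True)
st(); o=get_obs(); p=np.array(o["tool_pos"])
P=M["weight"].copy(); P[:,2]+=p[2]-32
for n in("top","side"):
    c=capture(n); e=proj(c,[p[:3]-[0,0,20]])[0][::-1]; r=trace("weight",n)
    if r:
        d=min(r,key=lambda d:np.hypot(*(np.array(d["at"])-e))); print(n,e,d["at"],d["p"],d["mask"].sum())
        if np.hypot(*(np.array(d["at"])-e))<20:
            x,f=fit(P,[(c,d["mask"])],np.array([p[0],p[1],-.05])); print(x,f,x[:2]-p[:2])
E
```

```text
t 30.52 tcp [588.9 198.4 104.3] board [-105.1  -66.4] z [ 0.752 -0.03  -0.658] y [-0.045 -0.999 -0.006] yang -92.61 F [ 0.3  0.1 -3.1] w 13.8
top [218.816 158.793] [208.8, 156.7] 0.55 141
[594.112 191.99    0.222] 1.4057193923145666 [ 5.202 -6.404]
side [306.617 199.756] [300.6, 182.9] 0.61 175
[610.316 194.63    0.127] 3.150758940056599 [21.406 -3.764]
```

Request:
play_rows([
  [[0.52,0.22,-0.2],[0,0,0]],
  [[0.52,0.22,-0.2],[0,0,0]],
  [[0.52,0.22,-0.2],[0,0,0]],
  [[0.5,0.22,-0.2],[0,0,0]],
  [[0,0,0],[0,0,0]],
])

```text
time: 31.35
tool_pos: [650.4, 223.4, 81.0]
tcp_rot: [-3.132, -0.853, -0.054]
contact_force: [-0.2, 0.9, -2.5]
grip_width: 13.9
finger_force: 30.0
```

```bash
python3 - <<'E'
from fit import *
st(); o=get_obs(); p=np.array(o["tool_pos"])
P=place(M["weight"],[p[0],p[1],-.05]); P[:,2]+=p[2]-32
E=[(i,j) for b in(0,8) for i in range(b,b+8) for j in range(i+1,b+8) if bin(i-b^j-b).count("1")==1]
out=[]
for n,(c0,r0,w,h) in(("top",(125,170,80,60)),("side",(140,265,80,60))):
    c=capture(n); im=cv2.resize(c["frame"][r0:r0+h,c0:c0+w],(400,300),interpolation=cv2.INTER_CUBIC); im2=im.copy()
    q=((proj(c,P)+.5-[c0,r0])*5).astype(int)
    for i,j in E: cv2.line(im2,tuple(map(int,q[i])),tuple(map(int,q[j])),(255,0,0),1)
    out.append(np.vstack([im,im2]))
save("h9.png",np.hstack(out))
E
```

```text
t 31.35 tcp [650.4 223.4  81. ] board [-47.5 -33.3] z [ 0.753 -0.031 -0.658] y [-0.047 -0.999 -0.006] yang -92.69 F [-0.2  0.9 -2.5] w 13.9
```

View pics/h9.png

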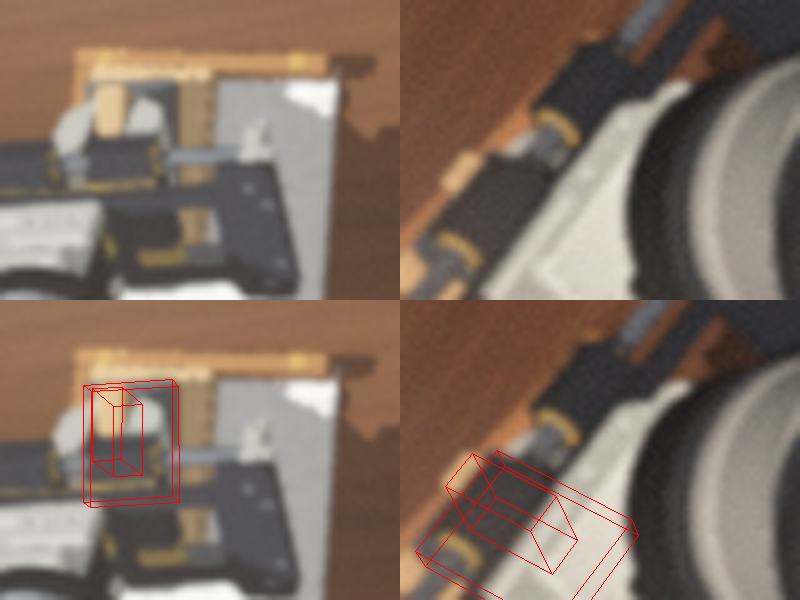

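The overlay agrees with the picture: the slab's far edge is near row 80 and the grip near column 95–125, both within about a pixel. The weight sits centred under the TCP, over the stack, so I'm lowering it.

Request:
play_rows([
  [[0.043,0.06,-0.15],[0,0,0]],
  [[0,0,-0.2],[0,0,0]],
  [[0,0,-0.12],[0,0,0]],
  [[0,0,0],[0,0,0]],
])

```text
time: 31.95
tool_pos: [651.2, 225.7, 66.3]
tcp_rot: [-3.133, -0.852, -0.052]
contact_force: [-0.2, 0.3, -4.0]
grip_width: 14.0
finger_force: 30.0
```

Request:
play_rows([
  [[0,0,-0.033],[0,0,0]],
  [[0,0,0],[0,0,0]],
])

```text
time: 32.2
tool_pos: [651.5, 225.8, 66.0]
tcp_rot: [-3.132, -0.853, -0.053]
contact_force: [-0.4, -0.4, -3.3]
grip_width: 13.9
finger_force: 30.0
```

Request:
play_rows([
  [[0,0,-0.033],[0,0,0]],
  [[0,0,0],[0,0,0]],
])

```text
time: 32.45
tool_pos: [651.5, 225.7, 64.9]
tcp_rot: [-3.132, -0.853, -0.053]
contact_force: [0.1, 0.3, -2.2]
grip_width: 13.8
finger_force: 30.0
```

Request:
play_rows([
  [[0,0,-0.02],[0,0,0]],
  [[0,0,0],[0,0,0]],
])

```text
time: 32.7
tool_pos: [651.5, 225.7, 64.3]
tcp_rot: [-3.132, -0.853, -0.053]
contact_force: [0.6, 0.6, -2.2]
grip_width: 13.7
finger_force: 30.0
```

Request:
play_rows([
  [[0,0,-0.015],[0,0,0]],
  [[0,0,0],[0,0,0]],
])

```text
time: 32.95
tool_pos: [651.6, 225.8, 64.1]
tcp_rot: [-3.132, -0.854, -0.053]
contact_force: [-0.5, 0.1, -2.8]
grip_width: 13.5
finger_force: 30.0
```

Request:
play_rows([
  [[0,0,-0.015],[0,0,0]],
  [[0,0,0],[0,0,0]],
])

```text
time: 33.2
tool_pos: [651.7, 225.8, 64.0]
tcp_rot: [-3.132, -0.854, -0.053]
contact_force: [-2.4, -0.2, 1.7]
grip_width: 13.9
finger_force: 30.0
```

Request:
play_rows([
  [[0,0,-0.015],[0,0,0]],
  [[0,0,0],[0,0,0]],
])

```text
time: 33.45
tool_pos: [651.9, 225.8, 64.0]
tcp_rot: [-3.132, -0.855, -0.053]
contact_force: [-4.7, 0.1, 4.7]
grip_width: 13.6
finger_force: 30.0
```

It touches at z = 64.0, as predicted. I'll ease off half a millimetre, then open.

Request:
play_rows([
  [[0,0,0.02],[0,0,0]],
  [[0,0,0],[0,0,0]],
])

```text
time: 33.7
tool_pos: [651.9, 225.8, 64.0]
tcp_rot: [-3.132, -0.854, -0.053]
contact_force: [-0.7, -0.1, 3.2]
grip_width: 14.2
finger_force: 30.0
```

Request:
play_rows([
  [[0,0,0],[0,0,0]],
  [[0,0,0],[0,0,0]],
  [[0,0,0],[0,0,0]],
  [[0,0,0],[0,0,0]],
], hand=-0.3)

```text
time: 34.2
tool_pos: [651.5, 225.7, 63.5]
tcp_rot: [-3.132, -0.853, -0.053]
contact_force: [-0.8, 0.2, 0.4]
grip_width: 32.2
finger_force: 0.0
```

Request:
play_rows([
  [[-0.25,0.01,0.22],[0,0,0]],
  [[-0.5,0.02,0.44],[0,0,0]],
  [[-0.5,0.02,0.44],[0,0,0]],
  [[-0.6,-0.4,0.4],[0,0,0]],
  [[-0.7,-0.7,0.4],[0,0,0]],
  [[-0.7,-0.7,0.4],[0,0,0]],
  [[-0.6,-0.8,0.2],[0,0,0]],
  [[0,-0.9,0],[0,0,0]],
  [[0,-0.9,0],[0,0,0]],
  [[0,0,0],[0,0,0]],
])

```text
time: 35.45
tool_pos: [535.7, 93.8, 139.0]
tcp_rot: [-3.133, -0.853, -0.055]
contact_force: [0.7, -0.3, -0.3]
grip_width: 31.8
finger_force: 0.0
```

```bash
python3 - <<'E'
from fit import *
st(); np.set_printoptions(precision=3,suppress=True)
Cc=np.array([700.4,248.5])
W=M["weight"]+[0,0,32]; h=box(-90,0,-60,0,8,32)
E=[(i,j) for i in range(8) for j in range(i+1,8) if bin(i^j).count("1")==1]; out=[]
for n,(c0,r0,w,hh) in(("top",(125,165,80,60)),("side",(120,265,100,75))):
    c=capture(n); s=400/w; im=cv2.resize(c["frame"][r0:r0+hh,c0:c0+w],(400,300),interpolation=cv2.INTER_CUBIC); im2=im.copy()
    Q=((proj(c,place(h,[*Cc,YB]))+.5-[c0,r0])*s).astype(int)
    for i,j in E: cv2.line(im2,tuple(map(int,Q[i])),tuple(map(int,Q[j])),(255,0,0),1)
    out.append(np.vstack([im,im2]))
    e=proj(c,[[651.7,225.2,45]])[0][::-1]
    r=trace("weight",n); d=min(r,key=lambda d:np.hypot(*(np.array(d["at"])-e))); print(n,e,d["at"],round(d["p"],2),d["mask"].sum(),fit(W,[(c,d["mask"])],np.array([651.7,225.2,-.05])))
save("f10.png",np.hstack(out))
E
```

```text
t 35.45 tcp [535.7  93.8 139. ] board [-143.8 -177.2] z [ 0.753 -0.033 -0.657] y [-0.048 -0.999 -0.006] yang -92.78 F [ 0.7 -0.3 -0.3] w 31.8
top [198.788 151.301] [198.9, 149.1] 0.91 340 (array([655.855, 221.984,  -0.117]), np.float64(0.3043324491600354))
side [316.373 165.346] [318.4, 164.0] 0.58 919 (array([655.654, 226.142,  -0.026]), np.float64(0.05098306766730757))
```

View pics/f10.png

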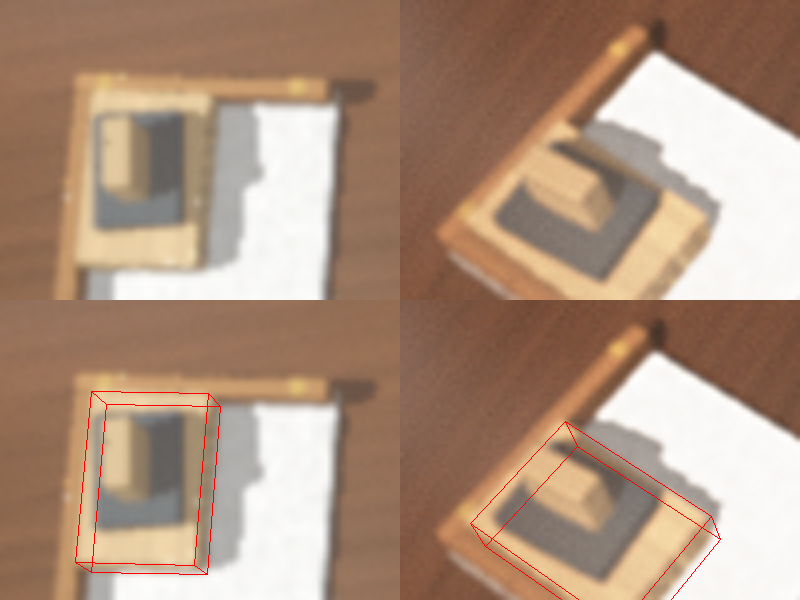

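The final picture shows the stack outline matching its home rectangle at the fences. The weight is upright on it, with the slab at about (97–183, 112–228) in the top crop. Corrected for parallax, it is within about 3 mm of the middle. The arm is clear, so I'm handing in.

```bash
python3 -c "
from plant import bot
print(bot.close_job())"
```

```text
the job is handed in; nothing more can be done
None
```

The job is handed in at about 36 s of the 72 s allowed: the four blanks were tapped up against both fences, and the pattern weight stands upright on the stack, about 3 mm from its middle by the last picture; no verdict came back.

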